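Open the cleaner jug's push-and-turn cap

ROBOT

A 6-joint arm with a two-finger parallel gripper is mounted at the origin on a cart in front of the work surface, level with it; the furniture and walls round the work are solid. World frame = base frame: x ahead of the robot, y to its left, z up, the work surface at z = 0. Lengths are in mm, angles in rad, forces in N, time in s.
With the tool pointing down it reaches from about 150 to 775 mm from the base axis. Payload 6.1 kg.
Tool frame: the origin (TCP) lies at the very end of the fingers, on their centre line; the grasp point (between the pads) lies 19 mm behind it; z points along the fingers, y is the line along which they close (so a half turn about z gives the same grasp; the last joint's range is limited). The gripper opens to 85 mm and grips with 20 to 120 N. Pads are 22 mm wide; open, the fingers measure 114 mm over their backs; the gripper's body (76 mm by 85 mm) begins 54 mm behind the grasp point. The pads swing forward as they close: fully open they stand 13 mm farther back than shut.
Start: joints at [-1.131, 0.126, -0.04, 1.405, 0, 1.571], TCP at [223.515, -475.026, 231.295] pointing down, gripper open.
Joint ranges: [-2.72, 2.72], [-0.95, 1.95], [-1.27, 1.35], [-1.78, 2.02], [-1.46, 1.47], [-3.14, 3.14]. Speed limits (rad/s): [2.39, 2.39, 3.01, 3.14, 3.14, 3.14].

INTERFACE

Orientations are given as a rotation vector (axis times angle).
In Python, from plant import monitor, cams, manip gives the robot as it stands.
- The arm moves only by the tool arm_command, never from a script. Its argument "increments" is a list of rows, each a list of 7 numbers: the shift along the tool's x, y, z in mm, then the turn, a rotation vector about the tool's x, y, z in degrees, then the finger opening in mm, from 0 to 85.4. A call has 1 to 20 rows; each row shifts and turns the commanded pose from where the row before left it, along the tool's axes as they then stand; what a row does not reach is not made up. A row lasts 1/10 s, in which the tool goes at most 50 mm and 8.59 degrees, less where a joint would pass 70% of its speed; a pose out of reach is approached as far as the arm can. A call with a gripper value outside its range is refused whole. The fingers move at their own pace and stop on an object; the grip force is fixed at half the most. Time passes only in rows, so rows that do not move let the fingers close. It gives the time, the measured TCP pose, the force, the opening and the grip force at its end, in the units of the state.
- monitor.observe(): the state, without advancing time (a new reading comes with each control period).
- cams.camera(name): name is "scene" or "side" or "wrist"; returns a dict with "img" (480x640x3 uint8, red, green, blue), "z_map" (480x640 float32, mm along the optical axis (not along the pixel's ray), 0 where there is no reading), "fx", "fy", "cx", "cy" (pixels), "R" (3x3) and "t" (3): a world point X has camera coordinates R X + t. Camera axes: x right, y down, z forward; pixel columns grow to the right and rows downward; lengths in mm; the calibration is good to about 2 mm. A picture is of the moment at which its call begins.
- manip.close_job(): hands the job in; it is judged then, once.
The state is a dict: "t": time; "q": joint angles; "qd": joint speeds; "effort": joint torques, N m; "ee_pos": TCP position; "eef_rot": TCP orientation; "wrist_force": force on the tool from outside, world axes, zero at the start; "wrist_torque": the same for the moment, N m; "grip_width": finger opening in mm; "grasp_force": force on a finger pad.
Only numpy, scipy, OpenCV 4.12 (cv2) and the standard library are available. Lean on these libraries where they do the work, as an engineer would, in place of code of your own. Each camera call takes 0.05 s, during which the arm holds its last target. There are 200 camera calls.

TASK

Open the squat square-sided cleaner jug: press its ribbed safety cap down against the spring, keep it pressed while you turn it anticlockwise until it comes free, and lift it straight off. Finish still holding the cap, level and still, clear above the jug's mouth with nothing but the gripper carrying it. Do not shift any of the loose things standing around.

Things in the scene. Friction and masses are not known exactly. Their poses are not given: they have to be found in the camera images.
- jug: White cleaner jug, square-sided body 80 (x) by 110 (y) mm and 104 mm tall, strap handle on its +x side out to x = 75 mm. Fixed: its steel foot tray is screwed to the worktop, so it neither turns nor lifts. It may stand left or right of the round bottle; yaw varies by 0.6 rad. Origin on the worktop under the neck's axis, z up.
- jug_neck (a point): Centre of the top of the jug's 28 mm diameter neck (hidden in the cap at first), 153.5 mm above the worktop. Two hidden lugs stick out of the neck to its +x and -x sides. Below the neck: a collar of 40 mm diameter, 113 to 128.5 mm above the worktop; below that a shoulder widening to 74 mm.
- cap: The jug's grey ribbed hollow cap, 46 mm diameter, 30 mm tall, about 25 g; loose, but locked on the neck at first. Origin at the centre of its underside (135 mm above the worktop when locked), z up its axis, x parallel to the jug's x when locked. Grip it anywhere on its round side, firmly (50 N holds well); the narrower collar begins 6.5 mm below its underside.
- jug_spring (a joint): Sprung plunger in the neck, pushes the cap up: 0 m = cap locked (5.6 N), grows as the cap is pressed, 0.0065 = fully down (10 N), -0.002 = cap off. Locked, the cap turns under 0.15 rad. Pressed by over 4.5 mm it turns anticlockwise seen from above, is free past 0.75 rad and lifts straight off at 0.85 to 2.2 rad (1.25 is good). Clockwise is blocked.
- round_bottle: Another white bottle in a steel foot tray, fixed: round, 68 mm diameter, 150 mm tall, with a smooth narrow cap 30 mm in diameter. Not to be opened. Origin on the worktop under its axis.
- jar: Loose bystander: preserve jar, 60 mm diameter, 75 mm tall, origin under its centre.
- mill: Loose bystander: turned wooden mill, 52 mm diameter, 140 mm tall, origin under its centre.
- sign: Loose bystander: small sign in a black foot, 45 x 66 x 64 mm tall, origin under its centre.
- egg: Loose bystander: brown egg lying down, 57 x 43 x 43 mm, origin under its centre.
- wedge: Loose bystander: wedge of cheese, 72 x 82 x 30 mm tall, origin under its centre.
There are look-alikes about, which are no part of the job. What is shaped like the cap but blue or purple is not meant.

How it is judged (in metres and radians):
On the way, in this order (a step that is already met when the one before it is completed fails the run):
1. the cap, gripped or pushed by the fingers, is pressed down at least 4.5 mm on the locked neck (value of joint jug_spring above 0.0045 m and contact force between the fingers and cap above 1 N and angle between the x axis of cap and the x axis of jug, either way round below 0.3 rad), for 0.04 s.
2. the cap is turned at least 0.7 rad while still on the neck (angle between the x axis of cap and the x axis of jug, either way round above 0.7 rad and z of cap in the frame of jug below 0.142 m and horizontal distance between cap and jug below 0.006 m), for 0.04 s.
At the end, for the whole second after the job is handed in: The cap is held by the fingers (over 2 N), level within 0.25 rad and still (under 0.03 m/s), its axis within 40 mm of the neck's, its underside 170 to 330 mm above the worktop (at least 16 mm above the neck), not touching the jug, and the neck's plunger is fully up (z of cap in the frame of jug between 0.17 and 0.33 m and horizontal distance between cap and jug below 0.04 m and angle between cap's own z axis and vertical below 0.25 rad and contact force between the fingers and cap above 2 N and contact force between cap and jug below 0.1 N and linear speed of cap below 0.03 m/s and value of joint jug_spring below -0.001 m); the arm keeps its last pose, push and grip.
It fails at once if one of the loose bystanders (jar, mill, sign, egg, cheese) is shifted more than 30 mm (distance of any of jar, mill, sign, egg, wedge from where it was at the start of the episode above 0.03 m).
It also fails if it takes over 35 s, if anything falls off the work surface, if the arm or the gripper's body presses on something with over 40 N, if the wrist force passes 120 N, or if a joint passes its speed limit or range.

## Working session

There is one attempt and no reset: what is moved stays moved. The work goes in short steps, Python scripts to look and compute and a tool call to move; the robot and the scene stay as the last step left them, time stands still between calls to the robot, and variables do not carry over. Pictures are saved under pics/ and viewed, at most 10 in all, crops included, and the job is handed in when it is done.

Besides the shell and the picture viewer there is one more tool, called after "Emit:" as name([rows], argument=value, ...), one row to a line, values as JSON. arm_command: Moves the arm, as the interface text tells. Its arguments: {"type":"object","properties":{"increments":{"type":"array"}},"required":["increments"]}

```bash
mkdir -p pics; ls
cat > h.py <<'E'
import numpy as np, cv2
from plant import monitor, cams, manip
def world(c,u,v,z=None):
    """pixel -> world point, by depth map or (z given) ray on plane"""
    d=np.array([(u-c['cx'])/c['fx'],(v-c['cy'])/c['fy'],1.0])
    R=np.array(c['R']);t=np.array(c['t'])
    if z is None: return R.T@(d*c['z_map'][int(v),int(u)]-t)
    o=-R.T@t; r=R.T@d; return o+r*(z-o[2])/r[2]
def cloud(c):
    v,u=np.mgrid[:480,:640]; Z=c['z_map']
    P=np.stack([(u-c['cx'])/c['fx']*Z,(v-c['cy'])/c['fy']*Z,Z],-1)
    W=(P-np.array(c['t']))@np.array(c['R']); W[Z<=0]=np.nan; return W
E
python3 - <<'E'
from h import *
import pickle
for n in("scene","side"):
    c=cams.camera(n); pickle.dump(c,open(n+'.pkl','wb')); cv2.imwrite(f'pics/{n}0.png',c['img'][:,:,::-1])
    print(n,-np.array(c['R']).T@c['t'],c['fx'],(c['z_map']>0).mean())
print(monitor.observe())
E
```

```text
pics
scene [ -3.1725427  309.28808223 923.49278364] 477.6065930174059 0.9958528645833333
side [ -23.36997444 -846.34991212  522.20516978] 474.0993564474735 0.9897005208333334
{'t': 0.1, 'q': array([-1.13104068e+00,  1.26309827e-01, -4.04561032e-02,  1.40537348e+00,
       -1.57400641e-05,  1.57080742e+00]), 'qd': array([ 0.00098085, -0.00255053,  0.00443328,  0.00079846,  0.00036608,
       -0.00111486]), 'effort': array([ 2.67731171e-03, -4.36909711e+01,  3.53602910e+01,  1.38420408e-02,
        1.95778748e-04,  1.82573001e-05]), 'ee_pos': array([ 223.35501187, -474.7474447 ,  230.63479791]), 'eef_rot': array([-3.06468392e+00, -6.84911862e-01,  4.84089168e-04]), 'wrist_force': array([ 0.02463032, -0.77683506, -0.12508459]), 'wrist_torque': array([-0.02801615,  0.01145275,  0.02526305]), 'grasp_force': 0.0, 'grip_width': 85.28379584012453}
```

View pics/scene0.png

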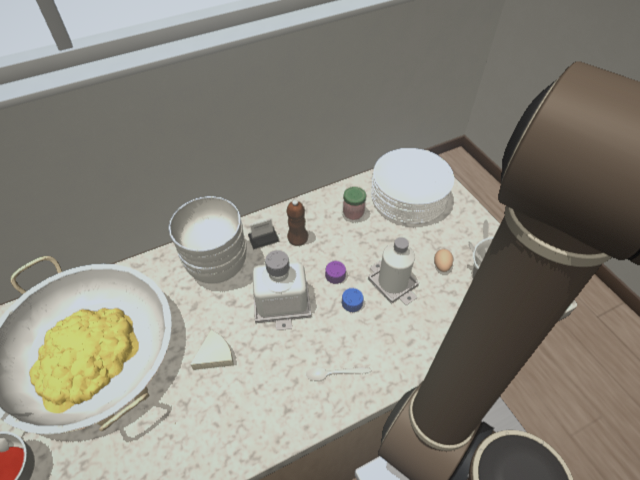

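View pics/side0.png

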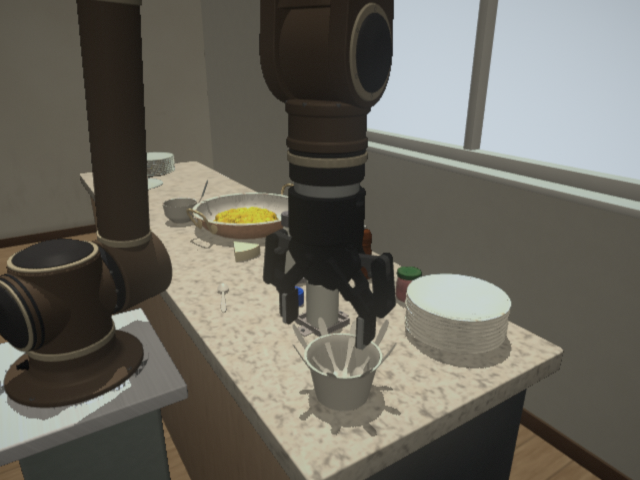

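The scene view shows four things that could be taken for the cap: the grey cap on the square jug at (277,263), the round bottle's narrow cap at (401,245), a purple cap at (335,271) and a blue cap at (353,299). The side view is blocked by the gripper. By the description I choose (277,263), the ribbed grey cap on the square jug, and I'll check it in a crop.

Run:
```python
from h import *
import pickle
c=pickle.load(open('scene.pkl','rb')); W=cloud(c)
cv2.imwrite('pics/crop1.png',cv2.resize(c['img'][190:350,190:430,::-1],None,fx=3.3,fy=3.3,interpolation=cv2.INTER_CUBIC))
def pts(z0,z1,u0,u1,v0,v1):
    s=W[v0:v1,u0:u1].reshape(-1,3); return s[(s[:,2]>z0)&(s[:,2]<z1)]
box=(240,320,235,335)
s=pts(159,172,*box); (x,y),r=cv2.minEnclosingCircle(s[:,:2].astype(np.float32)); print('captop n',len(s),np.median(s,0),x,y,r,cv2.minAreaRect(s[:,:2].astype(np.float32)))
b=pts(60,108,*box); print('body',len(b),b.min(0),b.max(0),cv2.minAreaRect(b[:,:2].astype(np.float32)))
b=pts(97,107,*box); print('bodytop',len(b),cv2.minAreaRect(b[:,:2].astype(np.float32)))
b=pts(2,12,240,330,250,335); print('tray',len(b),cv2.minAreaRect(b[:,:2].astype(np.float32)))
for n,bx in dict(bottle=(365,420,235,305),mill=(280,312,195,250),sign=(245,280,210,250),bowl=(165,250,195,285),jar=(335,370,180,220),wedge=(190,235,335,370),purp=(322,350,260,285),blue=(340,366,287,312),pan=(0,175,262,435)).items():
    s=pts(12,400,*bx); print(n,len(s),s.min(0).round(),s.max(0).round())
```

```text
captop n 400 [519.49218033 135.14352435 166.47234253] 522.034912109375 134.4102020263672 23.70526695251465 ((521.56689453125, 134.5932159423828), (45.437705993652344, 45.546058654785156), 30.324777603149414)
body 1611 [469.42107879  75.20811156  60.00080495] [665.79307803 194.96595116 107.97347147] ((552.071533203125, 154.6966552734375), (196.81759643554688, 115.21200561523438), 30.819812774658203)
bodytop 829 ((561.3430786132812, 130.55267333984375), (113.67611694335938, 170.9793701171875), 83.71437072753906)
tray 1911 ((549.2861938476562, 116.92930603027344), (208.0444793701172, 225.34933471679688), 62.98108673095703)
bottle 1658 [ 409. -161.   12.] [496. -68. 155.]
mill 742 [644.  -0.  12.] [687.  50. 144.]
sign 610 [641.  67.  12.] [730. 165.  79.]
bowl 5224 [602. 128.  12.] [756. 305. 167.]
jar 709 [ 646. -162.   13.] [ 705. -105.   82.]
wedge 952 [430. 278.  12.] [502. 359.  36.]
purp 365 [507. -29.  12.] [556.  18.  36.]
blue 398 [426. -27.  12.] [472.  20.  36.]
pan 18713 [379. 359.  12.] [794. 699. 108.]
```

View pics/crop1.png

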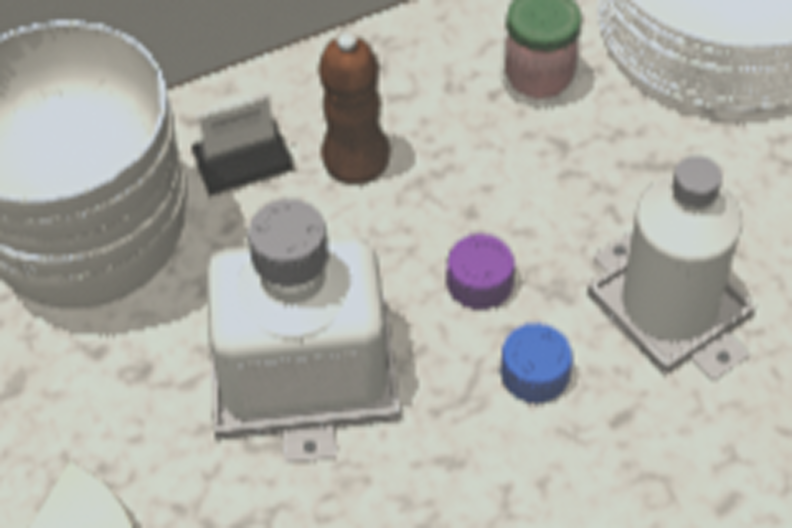

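The crop confirms it: a grey ribbed wide cap on the square-sided white jug, with top centre at scene pixel (277,258). It measures 45.5 mm across with its top at z≈166, against 46 and 165 expected. Its axis is near (521.6, 134.6). The surroundings leave about 100 mm to the bowl, so I'm moving: lift and turn 40°, then travel at z≈270.

Emit:
arm_command([
  [0, 0, -8, 0, 0, -8, 85],
  [0, 0, -8, 0, 0, -8, 85],
  [0, 0, -8, 0, 0, -8, 85],
  [0, 0, -8, 0, 0, -8, 85],
  [0, 0, -8, 0, 0, -8, 85],
  [40, 1, 0, 0, 0, 0, 85],
  [48, 1, 0, 0, 0, 0, 85],
  [48, 1, 0, 0, 0, 0, 85],
  [48, 1, 0, 0, 0, 0, 85],
  [48, 1, 0, 0, 0, 0, 85],
  [48, 1, 0, 0, 0, 0, 85],
  [48, 1, 0, 0, 0, 0, 85],
  [48, 1, 0, 0, 0, 0, 85],
  [48, 1, 0, 0, 0, 0, 85],
  [48, 1, 0, 0, 0, 0, 85],
  [48, 1, 0, 0, 0, 0, 85],
  [48, 1, 0, 0, 0, 0, 85],
  [40, 1, 0, 0, 0, 0, 85],
  [20, 1, 0, 0, 0, 0, 85],
  [0, 0, 0, 0, 0, 0, 85],
])

```text
t: 2.1
ee_pos: [500.3, 91.5, 270.1]
eef_rot: [-2.643, -1.697, 0.002]
wrist_force: [-0.0, -0.3, 0.2]
grip_width: 85.1
grasp_force: 0.0
```

```bash
cat > look.py <<'E'
from h import *
import sys
from scipy.spatial.transform import Rotation as Ro
s=monitor.observe(); print({k:np.round(s[k],3) for k in('t','q','ee_pos','eef_rot','wrist_force','grip_width')})
c=cams.camera('wrist'); cv2.imwrite(f'pics/{sys.argv[1]}.png',c['img'][:,:,::-1])
W=cloud(c); p=W.reshape(-1,3)
m=(p[:,2]>161)&(p[:,2]<172)&(np.hypot(p[:,0]-521.6,p[:,1]-134.6)<45)
q=p[m]; print('wrist cap',len(q),np.median(q,0) if len(q) else '',cv2.minEnclosingCircle(q[:,:2].astype(np.float32)) if len(q) else '')
Rt=Ro.from_rotvec(s['eef_rot']).as_matrix()
for P in [np.array([521.6,134.6,165.])]: print('delta in tool',Rt.T@(P-s['ee_pos']))
E
python3 look.py wrist1
```

```text
{'t': np.float64(2.1), 'q': array([0.181, 0.1  , 0.016, 1.488, 0.   , 2.181]), 'ee_pos': array([500.3  ,  91.454, 270.093]), 'eef_rot': array([-2.643e+00, -1.697e+00,  2.000e-03]), 'wrist_force': array([-0.025, -0.3  ,  0.151]), 'grip_width': np.float64(85.066)}
wrist cap 3719 [521.91412626 136.2831168  165.31157936] ((521.625244140625, 135.61195373535156), 23.684364318847656)
delta in tool [ 48.16810471   1.58013193 105.05760857]
```

View pics/wrist1.png

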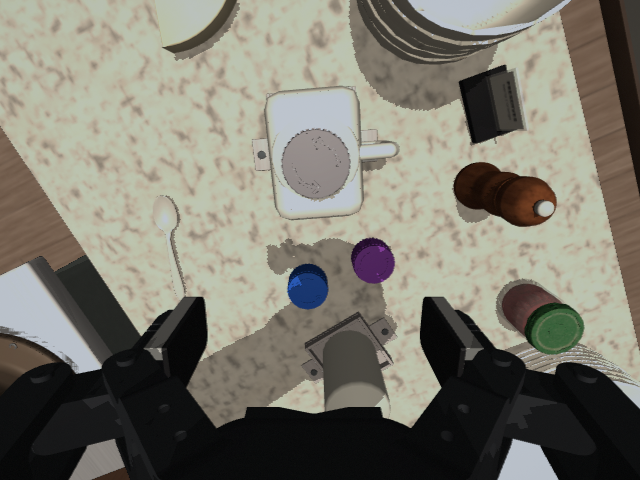

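The wrist view shows the jug with its cap at (316,163), handle at (380,150), and nothing near the finger paths. The second view puts the cap axis at (521.7, 135.6), top z 165.3, which agrees with the scene view. I'll move over it, come down to TCP z≈131 and close.

Emit:
arm_command([
  [25, 0.5, 0, 0, 0, 0, 85],
  [24, 0.5, 0, 0, 0, 0, 85],
  [0, 0, 0, 0, 0, 0, 85],
  [0, 0, 25, 0, 0, 0, 85],
  [0, 0, 30, 0, 0, 0, 85],
  [0, 0, 30, 0, 0, 0, 85],
  [0, 0, 30, 0, 0, 0, 85],
  [0, 0, 24, 0, 0, 0, 85],
  [0, 0, 0, 0, 0, 0, 85],
  [0, 0, 0, 0, 0, 0, 85],
])

```text
t: 3.15
ee_pos: [520.7, 132.1, 132.9]
eef_rot: [2.648, 1.691, -0.001]
wrist_force: [-0.0, -0.9, 1.1]
grip_width: 84.9
grasp_force: 0.0
```

```bash
python3 look.py wrist2
```

```text
{'t': np.float64(3.15), 'q': array([ 0.249,  0.167, -0.208,  1.197, -0.   ,  2.254]), 'ee_pos': array([520.691, 132.125, 132.914]), 'eef_rot': array([ 2.648e+00,  1.691e+00, -1.000e-03]), 'wrist_force': array([-0.035, -0.858,  1.124]), 'grip_width': np.float64(84.873)}
wrist cap 14192 [522.42876524 137.67409122 165.24843107] ((521.6093139648438, 134.61764526367188), 44.98472213745117)
delta in tool [  2.61252973  -0.22380958 -32.08702727]
```

View pics/wrist2.png

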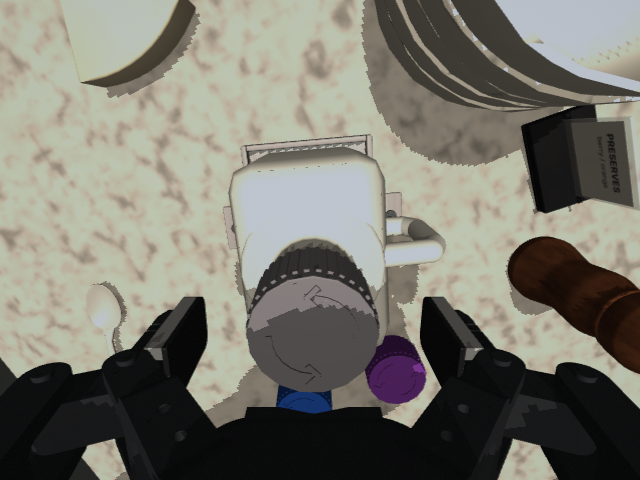

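The wrist view shows the cap at (313,330), centred between the fingers at (205,330) and (425,330). The measured delta is about 3.5 mm forward, so I'll nudge by that and close.

Emit:
arm_command([
  [3.3, 0, 1, 0, 0, 0, 85],
  [0, 0, 0, 0, 0, 0, 70],
  [0, 0, 0, 0, 0, 0, 50],
  [0, 0, 0, 0, 0, 0, 30],
  [0, 0, 0, 0, 0, 0, 30],
  [0, 0, 0, 0, 0, 0, 30],
  [0, 0, 0, 0, 0, 0, 30],
  [0, 0, 0, 0, 0, 0, 30],
])

```text
t: 4.0
ee_pos: [522.7, 136.4, 132.0]
eef_rot: [2.646, 1.693, 0.002]
wrist_force: [-1.2, 0.7, 5.2]
grip_width: 44.4
grasp_force: 60.3
```

Gripped (44.4 mm, 60 N). Now I press down.

Emit:
arm_command([
  [0, 0, 2, 0, 0, 0, 30],
  [0, 0, 2, 0, 0, 0, 30],
  [0, 0, 2, 0, 0, 0, 30],
  [0, 0, 0, 0, 0, 0, 30],
  [0, 0, 0, 0, 0, 0, 30],
])

```text
t: 4.5
ee_pos: [522.8, 136.4, 126.5]
eef_rot: [2.646, 1.693, 0.002]
wrist_force: [-2.1, -0.3, 8.6]
grip_width: 44.4
grasp_force: 60.6
```

Force and travel match the spring (about 5.5 mm). I'll press 1 mm more and turn about 72° anticlockwise, which is negative about tool z.

Emit:
arm_command([
  [0, 0, 0.8, 0, 0, 0, 30],
  [0, 0, 0, 0, 0, -3, 30],
  [0, 0, 0, 0, 0, -6, 30],
  [0, 0, 0, 0, 0, -6, 30],
  [0, 0, 0, 0, 0, -6, 30],
  [0, 0, 0, 0, 0, -6, 30],
  [0, 0, 0, 0, 0, -6, 30],
])

```text
t: 5.2
ee_pos: [522.5, 137.8, 125.9]
eef_rot: [-2.05, -2.378, -0.005]
wrist_force: [-4.7, 5.2, 9.6]
grip_width: 44.2
grasp_force: 60.5
```

Emit:
arm_command([
  [0, 0, 0, 0, 0, -6, 30],
  [0, 0, 0, 0, 0, -6, 30],
  [0, 0, 0, 0, 0, -6, 30],
  [0, 0, 0, 0, 0, -6, 30],
  [0, 0, 0, 0, 0, -6, 30],
  [0, 0, 0, 0, 0, -6, 30],
  [0, 0, 0, 0, 0, -4, 30],
  [0, 0, 0, 0, 0, 0, 30],
  [0, 0, 0, 0, 0, 0, 30],
])

```text
t: 6.1
ee_pos: [521.3, 137.3, 125.4]
eef_rot: [-1.118, -2.933, -0.003]
wrist_force: [-7.3, 2.7, 10.2]
grip_width: 44.4
grasp_force: 60.8
```

```bash
python3 look.py wrist3; python3 -c "
from plant import monitor;print(monitor.observe()['wrist_torque'])"
```

```text
{'t': np.float64(6.1), 'q': array([ 0.256,  0.173, -0.216,  1.182,  0.003,  0.985]), 'ee_pos': array([521.261, 137.294, 125.449]), 'eef_rot': array([-1.118, -2.933, -0.003]), 'wrist_force': array([-7.346,  2.702, 10.15 ]), 'grip_width': np.float64(44.378)}
wrist cap 2071 [513.70148609 128.39483661 165.49142953] ((515.1392211914062, 141.36651611328125), 43.259056091308594)
delta in tool [ -1.93603068  -1.75042397 -39.55786012]
[ 0.59698466  1.41633948 -0.01552189]
```

View pics/wrist3.png

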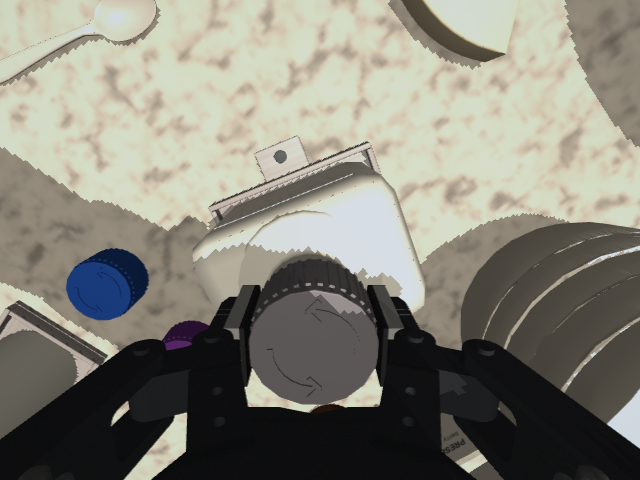

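The arrow marks on the cap, at (310,305) and (315,395), keep their place relative to the fingers, so the cap turned with the gripper (1.27 rad). Next I ease the side load and lift straight up.

Emit:
arm_command([
  [0.8, 0, 0, 0, 0, 0, 30],
  [0, 0, -3, 0, 0, 0, 30],
  [0, 0, -5, 0, 0, 0, 30],
  [0, 0, -7, 0, 0, 0, 30],
  [0, 0, -10, 0, 0, 0, 30],
  [0, 0, -12, 0, 0, 0, 30],
  [0, 0, -15, 0, 0, 0, 30],
  [0, 0, -15, 0, 0, 0, 30],
  [0, 0, -10, 0, 0, 0, 30],
  [0, 0, -5, 0, 0, 0, 30],
  [0, 0, 0, 0, 0, 0, 30],
  [0, 0, 0, 0, 0, 0, 30],
  [0, 0, 0, 0, 0, 0, 30],
])

```text
t: 7.45
ee_pos: [521.6, 136.6, 205.7]
eef_rot: [-1.121, -2.934, 0.001]
wrist_force: [-0.3, -0.6, 0.3]
grip_width: 44.5
grasp_force: 61.3
```

```bash
python3 look.py wrist4
python3 - <<'E'
from h import *
c=cams.camera('scene'); cv2.imwrite('pics/scene2.png',cv2.resize(c['img'][150:390,170:470,::-1],None,fx=2.4,fy=2.4))
W=cloud(c)
for n,bx in dict(mill=(280,312,195,250),sign=(245,280,210,250),jar=(335,370,180,220),wedge=(190,235,335,370)).items():
    s=W[bx[2]:bx[3],bx[0]:bx[1]].reshape(-1,3); s=s[(s[:,2]>12)&(s[:,2]<150)]; print(n,len(s),s.min(0).round(),s.max(0).round())
print(monitor.observe()['qd'].round(4))
E
```

```text
{'t': np.float64(7.45), 'q': array([ 0.256,  0.155, -0.062,  1.355, -0.   ,  0.986]), 'ee_pos': array([521.605, 136.649, 205.713]), 'eef_rot': array([-1.121e+00, -2.934e+00,  1.000e-03]), 'wrist_force': array([-0.285, -0.573,  0.324]), 'grip_width': np.float64(44.486)}
wrist cap 162 [515.97428427 140.08751334 162.61206497] ((518.7777709960938, 138.30255126953125), 7.893455505371094)
delta in tool [-1.38916834 -1.48726472 40.71333861]
mill 276 [644.   0.  12.] [681.  44. 144.]
sign 105 [641.  79.  12.] [730. 165.  79.]
jar 714 [ 646. -163.   12.] [ 705. -103.   81.]
wedge 945 [430. 278.  13.] [503. 359.  36.]
[-0.0005 -0.0007  0.0022  0.0026 -0.0001  0.0003]
```

View pics/scene2.png

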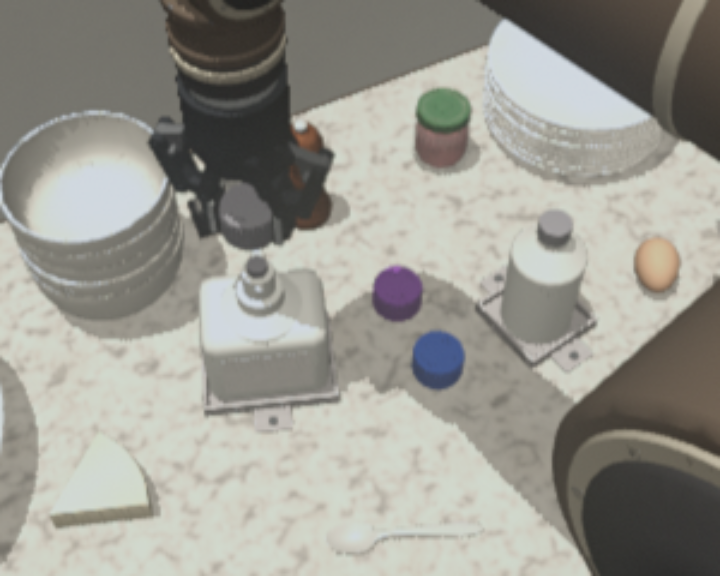

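View pics/wrist4.png

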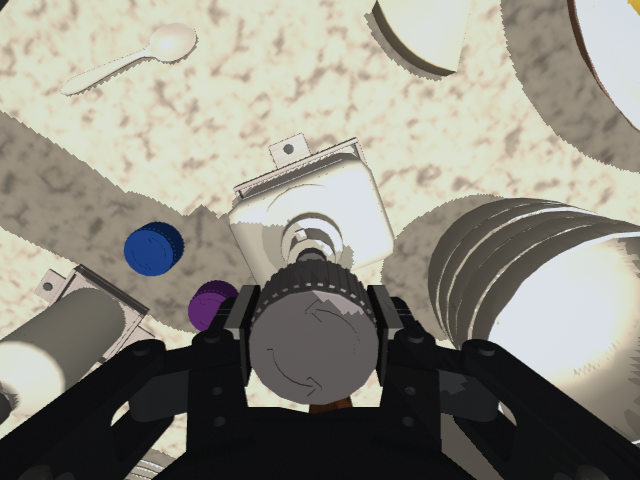

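Both views show the cap held level in the fingers (crop pixel (245,210), wrist pixel (315,345)). The neck below it is bare at crop pixel (257,280), and the bystanders haven't moved. The cap's underside is at about z 208, so I'm handing in.

```bash
python3 -c "
from plant import manip;print(manip.close_job())"
```

```text
the job is handed in; nothing more can be done
None
```

The jug is open and the job is handed in at about 7.5 s: the cap was pressed, turned about 1.27 rad and lifted off, and is held level about 55 mm above the neck, with no sign that any bystander moved; the judge's verdict was not shown.

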